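# Bleed the injector test rail: prise up the dust cover and hold the bleed stem in

## Robot

A 6-joint arm with a two-finger parallel gripper is mounted at the origin on a cart in front of the work surface, level with it; the furniture and walls round the work are solid. World frame = base frame: x ahead of the robot, y to its left, z up, the work surface at z = 0. Lengths are in mm, angles in degrees, forces in N, time in s.
With the tool pointing down it reaches from about 300 to 850 mm from the base axis. Payload 4.2 kg.
Tool frame: the origin (TCP) lies on the front face of the gripper's body, between the roots of the fingers; the fingertips stand 78 mm ahead of it and the grasp point (between the pads) lies 60 mm ahead of it; x points along the fingers, y is the direction in which the jaws open and shut, and the axes are right-handed (so a half turn about x gives the same grasp; the last joint's range is limited). The gripper opens to 91 mm and grips with 3 to 60 N. Pads are 32 mm wide; open, the fingers measure 118 mm over their backs; the gripper's body (76 mm by 178 mm) begins 60 mm behind the grasp point.
Start: joints at [66.52, 18.312, 89.639, -0, 72.044, -1.146], TCP at [218.503, 531.875, 292.276] pointing down, gripper open.
Joint ranges: [-177.97, 177.97], [-48.28, 115.42], [12.27, 149.76], [-77.06, 257.06], [2.81, 150.46], [-146.56, 146.56]. Speed limits (degrees/s): [147.25, 147.25, 180, 180, 180, 180].

## Interface

Orientations are given as [roll, pitch, yaw] about the fixed x, y, z axes, in that order (R = Rz(yaw) Ry(pitch) Rx(roll)).
In Python, from workcell import status, viewer, env gives the robot as it stands. The module is installed in compiled form; this text tells all that it offers.
- The arm moves only by the tool move_arm, never from a script. Its argument "moves" is a list of rows, each a list of 3 entries, a list of its own where there are three numbers: the shift along the tool's x, y, z in cm, then the turn about the tool's x in rad, then the gripper's target within -1 to 1 (fully open at 1, half-way at 0, shut at -1). A call has 1 to 20 rows; each row is the pose to reach, as a shift and turn from the pose commanded when the call began, along the tool's axes at that moment; what a row does not reach only later rows make up. A row lasts 1/8 s, in which the tool goes at most 62.5 mm and 10.7 degrees, less where a joint would pass 70% of its speed; a pose out of reach is approached as far as the arm can. A call with a gripper value outside its range is refused whole. The fingers move at their own pace and stop on an object; "force" is the grip in N (left out, the last holds). Time passes only in rows, so rows that repeat a pose let the fingers close. It gives the time, the measured TCP pose, the force and the opening at its end, in the units of the state.
- status.state(): the state, without advancing time (a new reading comes with each control period).
- viewer.grab_frame(name): name is "scene" or "side" or "wrist"; returns the picture (480x640x3 uint8, red, green, blue); there is no depth.
- viewer.get_calibration(name): a dict with "camera_matrix" (3x3 intrinsics, pixels), "eye" and "rotation" of the camera in the world. Camera axes: x right, y down, z forward; pixel columns grow to the right and rows downward; lengths in mm; the calibration is good to about 2 mm. A picture is of the moment at which its call begins: read the wrist's pose just before it. get_calibration takes no time and is no camera call; for the wrist camera it gives the pose at the moment of the call.
- env.job_done(): hands the job in, once; it reports no verdict.
The state is a dict: "time_s": time; "qpos": joint angles; "qvel": joint speeds; "effort": joint torques, N m; "ee_pos": TCP position; "ee_rot": TCP orientation; "force": force on the tool from outside, world axes, zero at the start; "torque": the same for the moment, N m; "gripper_width": finger opening in mm.
Only numpy, scipy, OpenCV 4.12 (cv2) and the standard library are available. Lean on these libraries where they do the work, as an engineer would, in place of code of your own. Each camera call takes 0.05 s, during which the arm holds its last target.

## Task

Let the pressure off the injector test rail: draw the screwdriver out of the wooden tool block, use its blade (not the gripper) under the tab to lever the hinged dust cover of the valve block right up until it stands upright or further back, then set the blade tip on the round spring-loaded bleed stem and, with the screwdriver upright, press the stem gently in about half way. Leave the slotted set screw beside it alone and disturb nothing else; finish while still gripping the screwdriver and holding the stem in like this, with the cover open.

Things in the scene. Friction and masses are not known exactly. Their poses are not given: they have to be found in the camera images.
- screwdriver: stubby flat-blade screwdriver, 137 mm, standing blade down in the tool block. Origin at the blade tip; z runs from the tip up the shaft to the handle. Blade 6 x 2 mm over the first 8 mm, round shaft 6 mm thick up to 53 mm, bolster 16 mm across from 53 to 57 mm, plastic handle 24 mm thick from 57 to 137 mm. 0.07 to 0.12 kg. How it is turned about its own axis does not matter
- tool_block: wooden block fixed to the bench, 56 mm (its x) by 172 mm (its y), 70 mm high, with 9.6 mm through holes at y = -55, 0 and +55 mm; origin at the centre of its underside. The screwdriver stands in one hole on its bolster, handle from 74 to 154 mm above the bench; plugs stand in the other two, so the fingers have free room at the handle along the block's x
- plug_0: grey knurled blanking plug standing pin down in the tool block, body 23 mm thick reaching 66 mm above the block; bystander; origin at the centre of its upper end
- plug_1: grey knurled blanking plug standing pin down in the tool block, body 21 mm thick reaching 72 mm above the block; bystander; origin at the centre of its upper end
- test_rail: injector test rail fixed to the bench: base plate 146 mm (its x) by 300 mm (its y), top at 14 mm, origin at the centre of its underside; its -x side towards the robot. Behind, a square rail (x 19 to 49 mm, top 58 mm) with adapters up to 97 mm high and a gauge up to 135 mm at y = +106 mm. In front of the rail the bare-metal valve block, x -62 to 18, y -42 to 36 mm, top 58 mm, under the dust cover
- cover (a joint): angle of the hinged dust cover: 0 = shut, 1.57 = upright, 1.75 = its stop, leaning left. Hinge at the left of the valve block, along the rail's x, at y = 36, z = 60.5 mm of test_rail. A sheet-steel hood 80 mm (x) by 56 mm (y), 34 mm high; shut, its right-hand wall stands at y = -26 mm of test_rail. 50 g; the hinge is stiff: it stays where it is left and takes about 1 N at the tab to move
- cover_hinge (a point): middle of the hinge line of the dust cover (x = -22, y = 36, z = 60.5 mm of test_rail); it does not move
- cover_tab (a point): mid lower outer edge of the cover's prise tab on its right-hand (-y) side, 74 mm from the hinge; tab 22 mm wide, 3 mm thick, jutting 12 mm from the foot of the cover's wall. Under it is a notch in the valve block, open to the right and above, 26 mm wide, y -42 to -26 mm of test_rail, floor 20 mm below the tab. The point turns with the cover; x axis from tab to hinge, z out of the cover's top
- stem_head (a point): centre of the flat top of the bleed stem: a round steel button 14 mm across standing 16 mm proud of a brass hexagon nut, its top 82 mm above the bench when not pressed, at x = -40, y = -2 mm of test_rail (under the cover, the one nearer the robot). z up along the stem; moves with the stem. Overhead, a wall shelf begins at world x = 0.58 m, underside 0.65 m above the bench
- bleed_stem (a joint): how far the bleed stem is pressed in, in m: 0 = out, 0.010 = its stop. Spring: 1.5 N when it starts to move, 4 N half way, 6.5 N at the stop
- set_screw: pressure-set screw on the valve block, slotted head 10 mm across in a flat steel lock nut, top 73 mm above the bench, at x = -4, y = -2 mm of test_rail (under the cover, 36 mm behind the bleed stem): not to be touched; origin at its foot
- spanner_13: combination spanner 162 mm lying on the bench in front of the rail; bystander
- injector_bench: small fuel injector 64 mm long lying on the bench in front of the rail; bystander
- grease_pot: round lidded pot 58 mm across, 73 mm high, on the left of the bench; bystander

How it is judged:
By the outcome, as a careful person would: the job done as asked, in the order asked, and still so for the second after the job is handed in, while the arm keeps its last pose, push and grip.
It also fails if it takes over 54 s, if anything falls off the work surface, if the arm or the gripper's body presses on something with over 40 N, if the wrist force passes 120 N, or if a joint passes its speed limit or range.

## Working session

There is one attempt and no reset: what is moved stays moved. The work goes in short steps, Python scripts to look and compute and a tool call to move; the robot and the scene stay as the last step left them, time stands still between calls to the robot, and variables do not carry over. Pictures are saved under pics/ and viewed, and the job is handed in when it is done.

Besides the shell and the picture viewer there is one more tool, called after "Call:" as name(argument=value, ...), one argument or row to a line, values as JSON. move_arm: Moves the arm, as the interface text tells. Its arguments: {"type":"object","properties":{"moves":{"type":"array","items":{"type":"array"}},"force":{"type":"number"}},"required":["moves"]}

```bash
mkdir -p pics; cat > h.py <<'E'
import numpy as np, cv2
from workcell import status, viewer, env
def snap(name,fn):
    im=viewer.grab_frame(name); cv2.imwrite('pics/'+fn,cv2.cvtColor(im,cv2.COLOR_RGB2BGR)); return im
def cal(n):
    c=viewer.get_calibration(n); return np.array(c['camera_matrix']),np.array(c['eye']).ravel(),np.array(c['rotation'])
def ray(n,u,v,z):
    K,e,R=cal(n); d=R@np.linalg.inv(K)@np.array([u,v,1.]); return e+d*(z-e[2])/d[2]
def proj(n,p):
    K,e,R=cal(n); q=K@(R.T@(np.array(p,float)-e)); return q[:2]/q[2]
def tri(n1,p1,n2,p2):
    out=[]
    for n,p in((n1,p1),(n2,p2)):
        K,e,R=cal(n); d=R@np.linalg.inv(K)@np.array([p[0],p[1],1.]); out.append((e,d/np.linalg.norm(d)))
    A=sum(np.eye(3)-np.outer(d,d) for e,d in out); b=sum((np.eye(3)-np.outer(d,d))@e for e,d in out)
    x=np.linalg.solve(A,b); return x,[np.linalg.norm((np.eye(3)-np.outer(d,d))@(x-e)) for e,d in out]
E
python3 - <<'E'
from h import *
s=status.state()
print({k:np.round(v,3).tolist() if not isinstance(v,str) else v for k,v in s.items()})
for n in('scene','side','wrist'):
    K,e,R=cal(n); print(n,K.tolist(),e,R.round(3).tolist())
    snap(n,n+'0.png')
E
```

```text
{'time_s': 0.0, 'qpos': [66.522, 18.353, 89.709, -0.0, 72.044, -1.146], 'qvel': [-0.087, 0.051, 0.095, 0.005, -0.009, -0.081], 'effort': [-0.001, -41.245, -23.197, 0.072, 0.046, -0.0], 'ee_pos': [218.335, 531.52, 291.388], 'ee_rot': [-91.023, 89.894, -113.356], 'force': [0.503, -0.302, 0.243], 'torque': [-0.063, 0.031, -0.017], 'gripper_width': 90.773}
scene [[451.2343096936359, 0.0, 323.6316777454542], [0.0, 451.2343096936359, 244.62008668693682], [0.0, 0.0, 1.0]] [  43.85016669 -798.89966283  686.59904501] [-120.9, 0.089, -27.875]
side [[499.33455878497864, 0.0, 326.5541975956031], [0.0, 499.33455878497864, 231.8432168746366], [0.0, 0.0, 1.0]] [ 125.04354565 -910.79990916  936.57315409] [-128.498, -1.201, -20.124]
wrist [[387.03601580871765, 0.0, 311.7537774765648], [0.0, 387.03601580871765, 233.6543790709062], [0.0, 0.0, 1.0]] [146.04515692 561.41737383 384.80346419] [164.044, 0.145, 67.692]
```

```bash
python3 - <<'E'
s=open('h.py').read()
s=s.replace("np.array(c['rotation'])","Rotation.from_euler('xyz',c['rotation'],degrees=True).as_matrix()")
s="from scipy.spatial.transform import Rotation\n"+s
open('h.py','w').write(s)
E
python3 -c "
from h import *
print(cal('scene')[2].round(2))"
```

```text
[[ 0.88 -0.24  0.4 ]
 [-0.47 -0.45  0.76]
 [-0.   -0.86 -0.51]]
```

View pics/scene0.png

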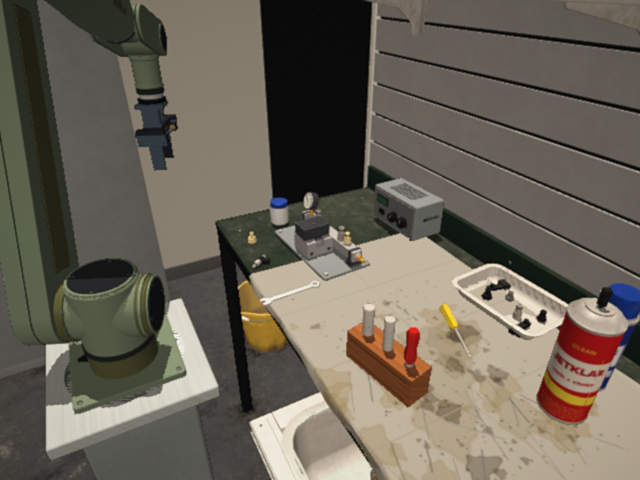

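View pics/side0.png

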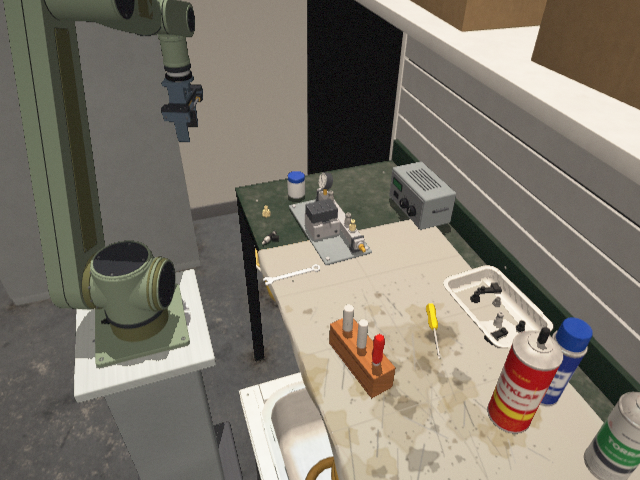

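View pics/wrist0.png

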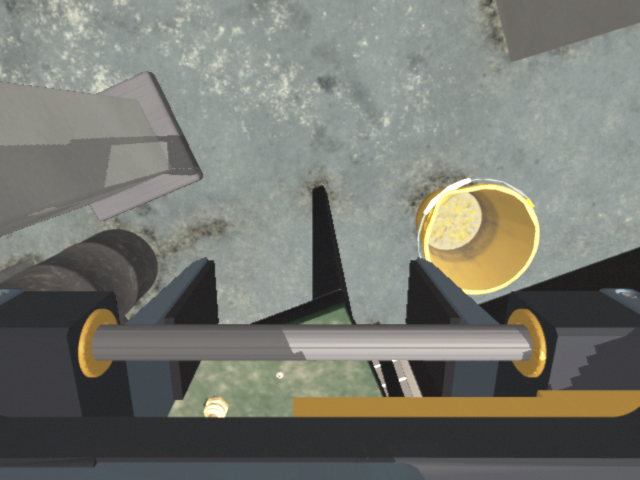

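```bash
python3 - <<'E'
import cv2,numpy as np
a=cv2.imread('pics/scene0.png');b=cv2.imread('pics/side0.png')
def c(im,x,y,w,h,f,s):
    cv2.imwrite('pics/'+s,cv2.resize(im[y:y+h,x:x+w],None,fx=f,fy=f,interpolation=cv2.INTER_CUBIC))
c(a,240,180,140,105,5,'s_rail.png');c(b,240,160,140,105,5,'d_rail.png')
c(a,330,290,120,120,4,'s_blk.png');c(b,310,290,120,120,4,'d_blk.png')
x=np.hstack([cv2.imread('pics/s_blk.png')[:,:400],cv2.imread('pics/d_blk.png')[:,:400]]);cv2.imwrite('pics/blk.png',x)
E
```

```text
(no output)
```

View pics/s_rail.png

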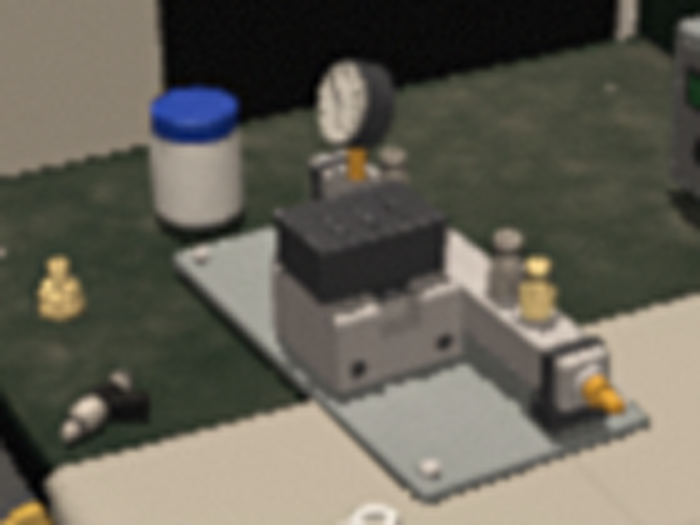

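View pics/d_rail.png

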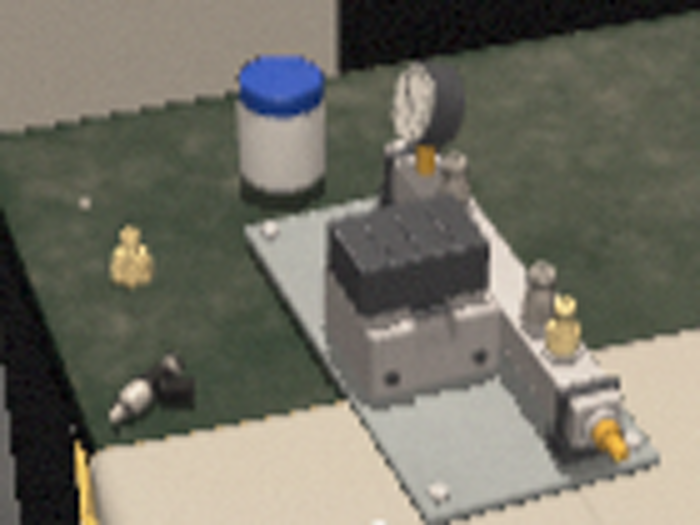

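View pics/blk.png

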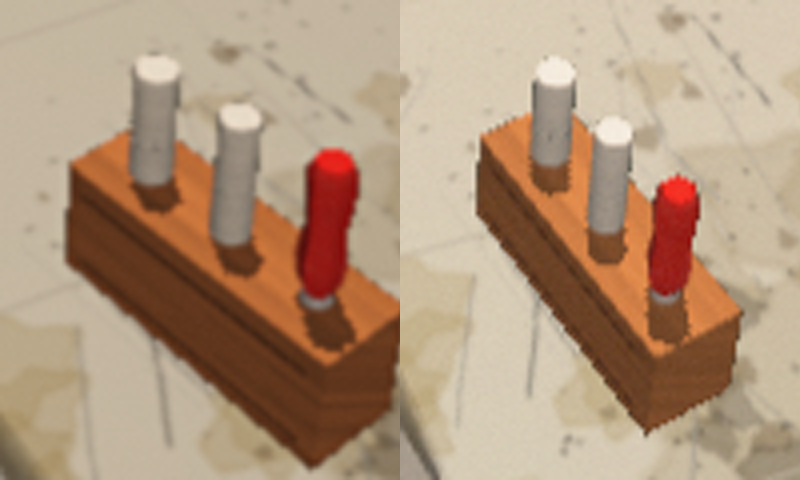

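```bash
python3 - <<'E'
from h import *
print('sd',ray('scene',413.8,330,154),ray('side',379.5,336.8,154),tri('scene',(413.8,330),'side',(379.5,336.8)))
print('plug ends top(plug far)',ray('scene',330+157/4,290+68/4,140),ray('side',310+155/4,290+72/4,140),tri('scene',(330+157/4,290+68/4),'side',(310+155/4,290+72/4)))
print('plug mid',ray('scene',330+239/4,290+118/4,140),tri('scene',(330+239/4,290+118/4),'side',(310+213/4,290+130/4)))
for l,a,b in (('Lnear',(175,257),(243,228)),('Rnear',(425,495),(425,522)),('Rfar',(650,420),(660,462))):
    print(l,ray('scene',240+a[0]/5,180+a[1]/5,14),ray('side',240+b[0]/5,160+b[1]/5,14))
E
```

```text
sd [ 462.44615034 -342.33872798  154.        ] [ 463.44498706 -342.41324662  154.        ] (array([ 464.63809872, -340.16199971,  151.19660753]), [np.float64(0.1840529037483394), np.float64(0.1840529037484083)])
plug ends top(plug far) [ 438.45764581 -237.9368538   140.        ] [ 440.04572385 -238.62516155  140.        ] (array([ 441.58774843, -234.31870605,  135.7343388 ]), [np.float64(0.6042341016475853), np.float64(0.6042341016475276)])
plug mid [ 452.00617287 -286.47415153  140.        ] (array([ 454.91958733, -283.10716353,  136.10217034]), [np.float64(0.23061826865878213), np.float64(0.2306182686586854)])
Lnear [474.05334196 334.24914448  14.        ] [474.25405723 335.81868762  14.        ]
Rnear [490.89026142  40.99224819  14.        ] [488.9516368   38.53046936  14.        ]
Rfar [631.420892    45.71751659  14.        ] [632.19205373  43.0333089   14.        ]
```

```bash
cat >> h.py <<'E'
def tool():
    s=status.state(); return np.array(s['ee_pos']),Rotation.from_euler('xyz',s['ee_rot'],degrees=True).as_matrix(),s
def plan(target,yaxis_deg=None):
    """shift in tool axes (cm) and turn(rad) to bring TCP to target, tool y (mod 180) to world heading"""
    p,R,s=tool(); d=R.T@(np.array(target,float)-p)/10
    out='t=%.2f shift cm %s'%(s['time_s'],np.round(d,2))
    h=np.degrees(np.arctan2(R[1,1],R[0,1])); out+=' tool-y heading %.1f tool-z heading %.1f'%(h,np.degrees(np.arctan2(R[1,2],R[0,2])))
    if yaxis_deg is not None:
        # tool x is down: positive turn about x lowers heading
        t=[(-(yaxis_deg+k-h)+180)%360-180 for k in(0,180)]
        out+=' turn options rad %s'%np.round(np.radians(t),3)
    print(out,'q',np.round(s['qpos'],1),'F',np.round(s['force'],1),'w',round(s['gripper_width'],1),'pos',p.round(1))
E
python3 - <<'E'
from h import *
print(tool()[1].round(3))
plan((463,-342,290),13)
E
```

```text
[[-0.001  0.38   0.925]
 [-0.001  0.925 -0.38 ]
 [-1.    -0.001 -0.   ]]
t=0.15 shift cm [  0.25 -71.51  55.82] tool-y heading 67.7 tool-z heading -22.3 turn options rad [ 0.954 -2.188] q [66.5 18.3 89.7  0.  72.  -1.1] F [ 0.4 -1.   0.5] w 91.2 pos [218.4 531.6 291.6]
```

Call:
move_arm(
  moves=[
    [[0,-71.5,55.8],0.954,1],
    [[0,-71.5,55.8],0.954,1],
    [[0,-71.5,55.8],0.954,1],
    [[0,-71.5,55.8],0.954,1],
    [[0,-71.5,55.8],0.954,1],
    [[0,-71.5,55.8],0.954,1],
    [[0,-71.5,55.8],0.954,1],
    [[0,-71.5,55.8],0.954,1],
    [[0,-71.5,55.8],0.954,1],
    [[0,-71.5,55.8],0.954,1],
    [[0,-71.5,55.8],0.954,1],
    [[0,-71.5,55.8],0.954,1],
    [[0,-71.5,55.8],0.954,1],
    [[0,-71.5,55.8],0.954,1],
    [[0,-71.5,55.8],0.954,1],
    [[0,-71.5,55.8],0.954,1],
    [[0,-71.5,55.8],0.954,1],
    [[0,-71.5,55.8],0.954,1],
  ],
)

```text
time_s: 2.4
ee_pos: [462.7, -340.2, 292.4]
ee_rot: [-177.5, 90.0, 105.5]
force: [-0.2, 0.4, 0.1]
gripper_width: 90.8
```

```bash
python3 - <<'E'
from h import *
plan((463,-342,290),13)
snap('wrist','w1.png'); print(cal('wrist')[1], proj('wrist',(463,-342,154)))
E
```

```text
t=2.40 shift cm [ 0.24 -0.01  0.18] tool-y heading 13.1 tool-z heading -76.9 turn options rad [ 1.00e-03 -3.14e+00] q [-37.5  18.3  89.7   0.   72.1 -50.6] F [-0.2  0.4  0.1] w 90.8 pos [ 462.7 -340.2  292.4]
[ 444.68053308 -264.42308027  385.86048042] [312.24007996 253.81948702]
```

View pics/w1.png

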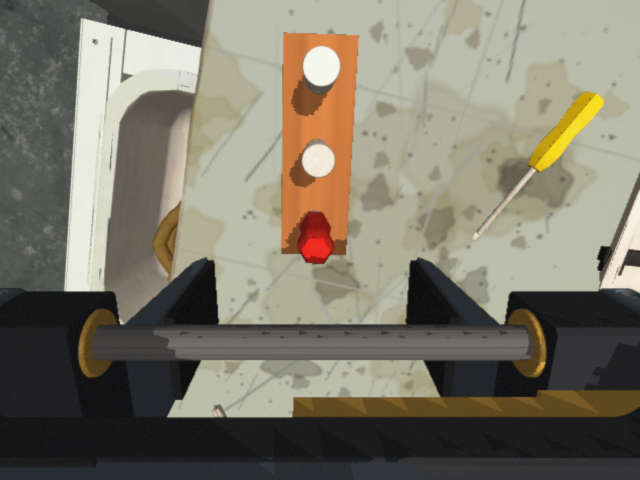

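```bash
python3 - <<'E'
from h import *
im=cv2.imread('pics/w1.png'); h=cv2.cvtColor(im,cv2.COLOR_BGR2HSV)
m=((h[...,0]<5)|(h[...,0]>175))&(h[...,1]>180)&(h[...,2]>130); ys,xs=np.nonzero(m); print('red',xs.min(),xs.max(),ys.min(),ys.max(),xs.mean(),ys.mean())
print('sd top',ray('wrist',315.5,250,154))
a,b=ray('wrist',285,34,70),ray('wrist',282,253,70); c,d=ray('wrist',358,36,70),ray('wrist',346,254,70)
for p,q in((a,b),(c,d)): print(p.round(1),q.round(1),np.degrees(np.arctan2(*(p-q)[[1,0]]))-90,np.linalg.norm(p-q))
print('centre',(a+b+c+d)/4)
print('plugs',ray('wrist',321,67,142),ray('wrist',318,160,136), ray('wrist',321,67,136),ray('wrist',318,160,142))
E
```

```text
red 298 333 214 262 316.07651434644 243.80127523910733
sd top [ 464.42504134 -339.0557187   154.        ]
[ 411.  -207.5   70. ] [ 444.1 -375.3   70. ] 11.148782239845573 171.0460203075078
[ 464.  -196.5   70. ] [ 498.  -363.7   70. ] 11.515858714736282 170.57225185227202
centre [ 454.27582014 -285.73683961   70.        ]
plugs [ 442.78885639 -232.75984722  142.        ] [ 453.66777153 -285.74546661  136.        ] [ 442.74231314 -231.98079767  136.        ] [ 453.45195736 -285.23344359  142.        ]
```

```bash
python3 - <<'E'
from h import *
plan((464.8,-339.5,170),11.3)
E
```

```text
t=2.45 shift cm [12.26  0.21 -0.03] tool-y heading 13.1 tool-z heading -76.9 turn options rad [ 0.031 -3.111] q [-37.5  18.3  89.7   0.   72.1 -50.6] F [ 0.3 -0.   0.3] w 91.1 pos [ 462.8 -340.3  292.6]
```

Call:
move_arm(
  moves=[
    [[6,0.2,0],0.031,1],
    [[12.2,0.2,0],0.031,1],
    [[12.2,0.2,0],0.031,1],
    [[12.2,0.2,0],0.031,1],
    [[12.2,0.2,0],0.031,-1],
    [[12.2,0.2,0],0.031,-1],
    [[12.2,0.2,0],0.031,-1],
    [[12.2,0.2,0],0.031,-1],
    [[12.2,0.2,0],0.031,-1],
    [[12.2,0.2,0],0.031,-1],
  ],
  force=50,
)

```text
time_s: 3.7
ee_pos: [464.9, -341.1, 170.1]
ee_rot: [-163.5, 90.0, 117.7]
force: [-0.0, -0.3, 0.4]
gripper_width: 34.3
```

```bash
python3 - <<'E'
from h import *
plan((464.8,-339.5,290),11.3)
E
```

```text
t=3.70 shift cm [-11.99   0.02  -0.16] tool-y heading 11.2 tool-z heading -78.8 turn options rad [-1.00e-03  3.14e+00] q [-37.4  24.3  99.4   0.   56.3 -48.6] F [-0.  -0.3  0.4] w 34.3 pos [ 464.9 -341.1  170.1]
```

Call:
move_arm(
  moves=[
    [[0,0,0],0,-1],
    [[0,0,0],0,-1],
    [[0,0,0],0,-1],
    [[0,0,0],0,-1],
  ],
)

```text
time_s: 4.2
ee_pos: [464.9, -341.0, 170.1]
ee_rot: [-169.9, 90.0, 111.3]
force: [0.0, -0.2, -0.3]
gripper_width: 23.2
```

Call:
move_arm(
  moves=[
    [[-5,0,0],0,-1],
    [[-10,0,0],0,-1],
    [[-16,0,0],0,-1],
    [[-18,4,-8],0.1,-1],
    [[-18,6,-14],0.14,-1],
    [[-18,8,-20],0.14,-1],
    [[-18,10,-26],0.14,-1],
    [[-18,12,-32],0.14,-1],
    [[-18,13.2,-38.3],0.14,-1],
    [[-18,13.2,-38.3],0.14,-1],
    [[-18,13.2,-38.3],0.14,-1],
    [[-18,13.2,-38.3],0.14,-1],
  ],
)

```text
time_s: 5.7
ee_pos: [519.6, 59.7, 350.1]
ee_rot: [-32.2, 90.0, -118.9]
force: [-0.5, -0.3, -0.8]
gripper_width: 23.6
```

```bash
python3 - <<'E'
from h import *
plan((520,60,350),92.7)
snap('wrist','w2.png');snap('side','d2.png')
E
```

```text
t=5.70 shift cm [ 0.01  0.04 -0.02] tool-y heading 3.2 tool-z heading -86.8 turn options rad [-1.562  1.58 ] q [ 5.3 11.8 90.4 -0.  77.9  2.1] F [-0.5 -0.3 -0.8] w 23.6 pos [519.6  59.7 350.1]
```

View pics/w2.png

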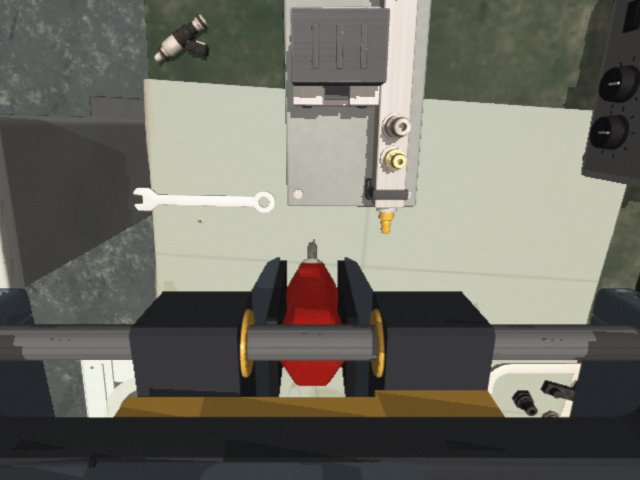

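View pics/d2.png

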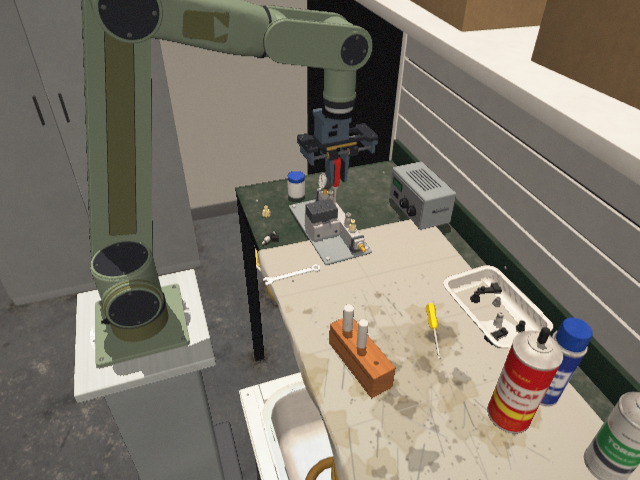

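```bash
python3 - <<'E'
import cv2
a=cv2.imread('pics/w2.png')[0:220,270:450]
cv2.imwrite('pics/w2c.png',cv2.resize(a,None,fx=2.7*1.0,fy=2.7,interpolation=cv2.INTER_CUBIC))
b=cv2.imread('pics/w2.png')[180:300,270:360]
cv2.imwrite('pics/w2s.png',cv2.resize(b,None,fx=5,fy=5,interpolation=cv2.INTER_CUBIC))
E
```

```text
(no output)
```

View pics/w2c.png

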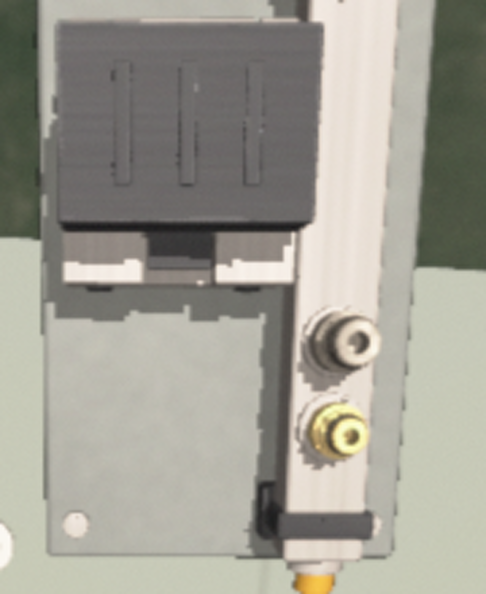

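View pics/w2s.png

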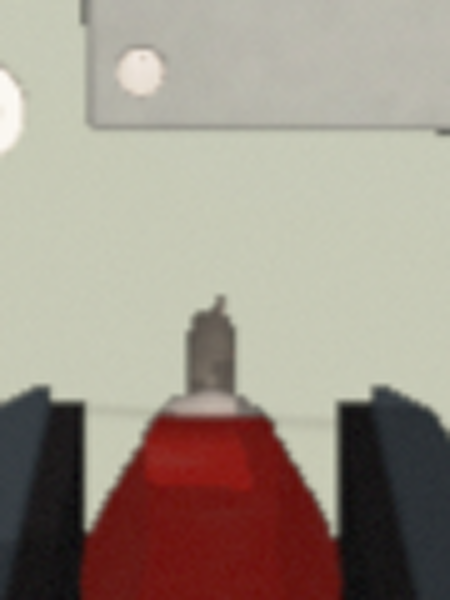

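```bash
python3 - <<'E'
from h import *
f=lambda a,z: ray('wrist',270+a[0]/2.7,a[1]/2.7,z)
nr,fr,nl,fl=f((49,555),14),f((390,558),14),f((38,0),14),f((436,0),14)
print('plate',nr.round(1),fr.round(1),np.linalg.norm(nr-fr),nl.round(1),fl.round(1))
hd=lambda p,q: np.degrees(np.arctan2(*(q-p)[[1,0]]))
print('yaws',hd(nr,fr),hd(nr,nl)-90,hd(fr,fl)-90)
vb1,vb2=f((63,283),58),f((295,285),58); print('vb',vb1.round(1),vb2.round(1),np.linalg.norm(vb1-vb2),hd(vb1,vb2))
t1,t2=f((147,268),58),f((213,268),58); print('tab? notch',t1.round(1),t2.round(1),np.linalg.norm(t1-t2))
for z in(94,96): print('cov',[f(a,z).round(1) for a in((57,22),(323,22),(60,222),(315,222))])
# estimates of rail origin
for nm,yaw in(('2.5',2.5),('3',3.)):
    c,s=np.cos(np.radians(yaw)),np.sin(np.radians(yaw));R=np.array([[c,-s],[s,c]])
    for p,l in((nr,(-73,-150)),(fr,(73,-150)),(vb1,(-62,-42)),(vb2,(18,-42))): print(nm,(p[:2]-R@np.array(l)).round(1))
p,R,s=tool(); print('tip from grip', ray('wrist',313.4,239,350.1-60-92), p)
E
```

```text
plate [493.1  45.4  14. ] [635.9  52.   14. ] 142.90881213144382 [481.3 251.1  14. ] [626.1 259.1  14. ]
yaws 2.640050680156449 3.2979217702584265 2.71380351845589
vb [496.6 152.1  58. ] [577.8 155.9  58. ] 81.29403211070617 2.6780832858733348
tab? notch [525.6 158.6  58. ] [548.6 159.9  58. ] 23.03018962827899
cov [array([493.4, 224.4,  94. ]), array([572.6, 228.7,  94. ]), array([496.6, 168.7,  94. ]), array([576.2, 173.1,  94. ])]
cov [array([493.5, 223.9,  96. ]), array([572.2, 228.2,  96. ]), array([496.7, 168.5,  96. ]), array([575.9, 172.9,  96. ])]
2.5 [559.5 198.4]
2.5 [556.4 198.6]
2.5 [556.7 196.7]
2.5 [557.9 197. ]
3 [558.2 199. ]
3 [555.1 197.9]
3 [556.3 197.3]
3 [557.6 196.9]
tip from grip [520.06247584  63.0050066  198.1       ] [519.73827963  59.16581064 350.18260432]
```

```bash
python3 - <<'E'
from h import *
plan((540.5,144,228),92.75)
E
```

```text
t=5.80 shift cm [12.21  2.54 -8.36] tool-y heading 3.1 tool-z heading -86.9 turn options rad [-1.564  1.577] q [ 5.2 11.8 90.4 -0.  77.9  2.1] F [ 0.1  0.4 -0.4] w 23.4 pos [519.7  59.2 350.2]
```

Call:
move_arm(
  moves=[
    [[0,0.8,-2],-0.18,-1],
    [[0,1.6,-4],-0.36,-1],
    [[0,2.5,-6],-0.54,-1],
    [[0,2.5,-8.4],-0.72,-1],
    [[2,2.5,-8.4],-0.9,-1],
    [[4,2.5,-8.4],-1.08,-1],
    [[6,2.5,-8.4],-1.26,-1],
    [[9,2.5,-8.4],-1.44,-1],
    [[12.2,2.5,-8.4],-1.564,-1],
    [[12.2,2.5,-8.4],-1.564,-1],
    [[12.2,2.5,-8.4],-1.564,-1],
    [[12.2,2.5,-8.4],-1.564,-1],
  ],
)

```text
time_s: 7.3
ee_pos: [540.9, 145.5, 229.9]
ee_rot: [12.3, 89.8, 15.0]
force: [1.0, -0.0, -0.3]
gripper_width: 23.5
```

```bash
python3 - <<'E'
from h import *
plan((540.5,144,228),92.75)
im=snap('wrist','w3.png')
cv2.imwrite('pics/w3c.png',cv2.cvtColor(cv2.resize(im[130:290,230:430],None,fx=3.5,fy=3.5,interpolation=cv2.INTER_CUBIC),cv2.COLOR_RGB2BGR))
p,R,s=tool(); print('exp tip px',proj('wrist',(p[0]-3,p[1],75)))
E
```

```text
t=7.30 shift cm [ 0.19 -0.14 -0.05] tool-y heading 92.7 tool-z heading 2.7 turn options rad [-0.     3.141] q [ 13.9  19.6  97.2   0.   63.  -78.9] F [ 1.  -0.  -0.3] w 23.5 pos [540.9 145.5 229.9]
exp tip px [311.84648924 239.36425263]
```

View pics/w3.png

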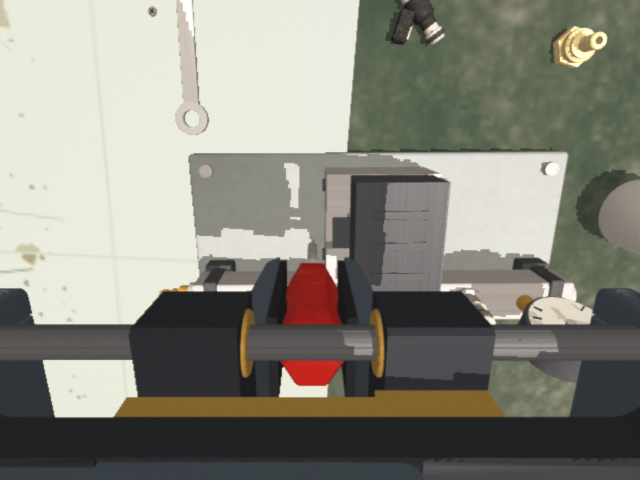

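View pics/w3c.png

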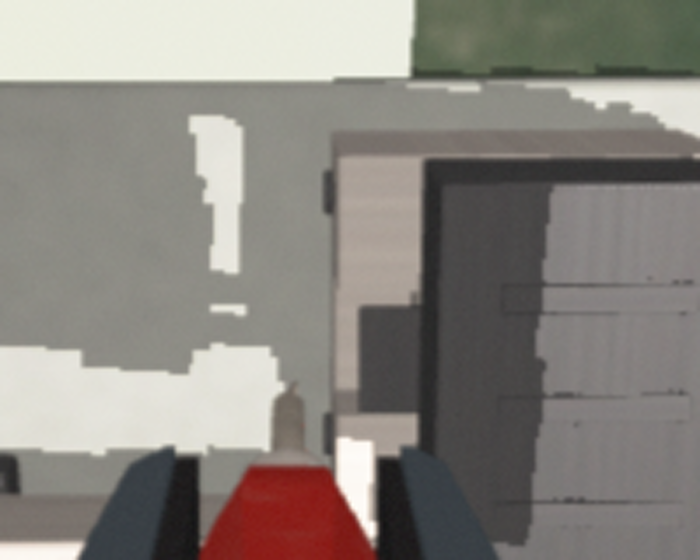

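```bash
python3 - <<'E'
from h import *
f=lambda x,y,z: ray('wrist',230+x/3.5,130+y/3.5,z)
print('tab edge',f(358,305,61).round(1),f(358,412,61).round(1))
print('vb edge',f(332,135,58).round(1))
print('plate near',ray('wrist',190,155,14).round(1),ray('wrist',566,153,14).round(1))
print('tip',f(292,388,77).round(1),f(292,388,70).round(1))
E
```

```text
tab edge [525.2 159.2  61. ] [547.5 160.6  61. ]
vb edge [492.3 152.2  58. ]
plate near [491.8  47.6  14. ] [476.  341.8  14. ]
tip [538.1 146.6  77. ] [540.3 146.8  70. ]
```

Call:
move_arm(
  moves=[
    [[1.2,0,-0.15],0,-1],
    [[2.4,0,-0.15],0,-1],
    [[2.4,0.5,-0.15],0,-1],
    [[2.4,0.8,-0.15],0,-1],
    [[2.4,0.8,-0.15],0,-1],
    [[2.4,0.8,-0.15],0,-1],
  ],
  force=60,
)

```text
time_s: 8.1
ee_pos: [538.3, 153.6, 204.5]
ee_rot: [9.7, 90.0, 12.5]
force: [-0.2, -0.1, -0.4]
gripper_width: 23.4
```

```bash
python3 - <<'E'
from h import *
plan((540.5,158,206),92.75)
im=snap('wrist','w4.png')
cv2.imwrite('pics/w4c.png',cv2.cvtColor(cv2.resize(im[130:290,230:430],None,fx=3.5,fy=3.5,interpolation=cv2.INTER_CUBIC),cv2.COLOR_RGB2BGR))
E
```

```text
t=8.10 shift cm [-0.15  0.43  0.24] tool-y heading 92.8 tool-z heading 2.8 turn options rad [ 1.00e-03 -3.14e+00] q [ 14.7  20.9  99.2  -0.   59.8 -78.1] F [-0.2 -0.1 -0.4] w 23.4 pos [538.3 153.6 204.5]
```

View pics/w4c.png

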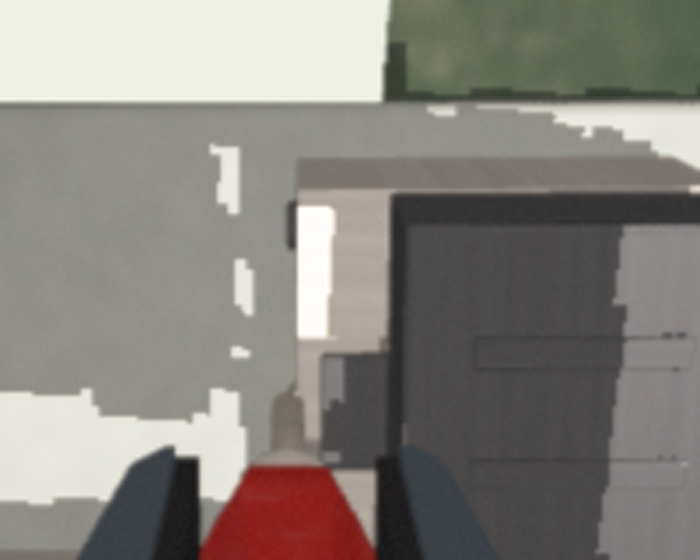

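Call:
move_arm(
  moves=[
    [[-0.2,0.3,0.2],0,-1],
    [[-0.2,0.5,0.2],0,-1],
    [[-0.2,0.5,0.2],0,-1],
  ],
)

```text
time_s: 8.52
ee_pos: [540.1, 157.9, 206.5]
ee_rot: [-72.9, 89.9, -70.1]
force: [0.8, -4.8, 0.1]
gripper_width: 23.1
```

Call:
move_arm(
  moves=[
    [[0,0.1,0],0,-1],
    [[-0.3,0.13,0],0,-1],
    [[-0.6,0.18,0],0,-1],
    [[-0.6,0.18,0],0,-1],
  ],
)

```text
time_s: 9.02
ee_pos: [540.0, 158.8, 212.3]
ee_rot: [-86.3, 89.8, -83.4]
force: [0.5, -6.8, 0.4]
gripper_width: 23.3
```

```bash
python3 - <<'E'
from h import *
plan((540.5,158,206),92.75)
for n,(x,y,w,h) in {'wrist':(230,130,200,160),'scene':(270,180,120,96)}.items():
    im=snap(n,n+'5.png')
    cv2.imwrite('pics/%s5c.png'%n,cv2.cvtColor(cv2.resize(im[y:y+h,x:x+w],(700,560),interpolation=cv2.INTER_CUBIC),cv2.COLOR_RGB2BGR))
E
```

```text
t=9.03 shift cm [ 0.63 -0.08  0.05] tool-y heading 92.9 tool-z heading 2.9 turn options rad [ 2.000e-03 -3.139e+00] q [ 15.3  20.8  98.1  -0.2  61.1 -77.4] F [ 0.5 -6.8  0.4] w 23.3 pos [540.  158.8 212.3]
```

View pics/wrist5c.png

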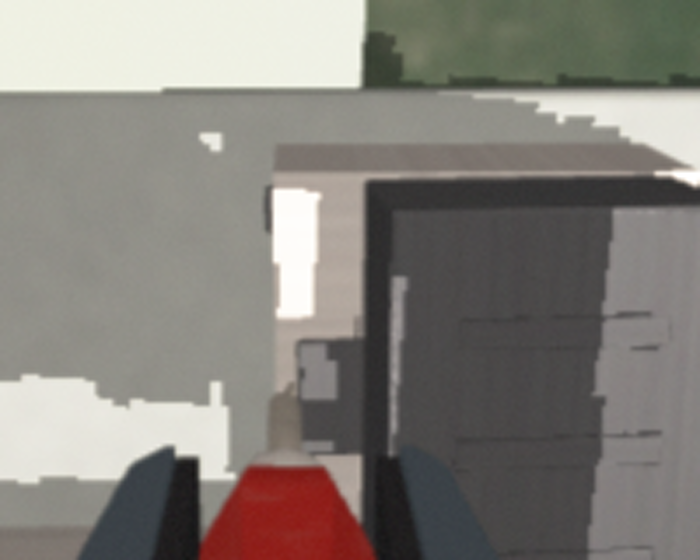

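View pics/scene5c.png

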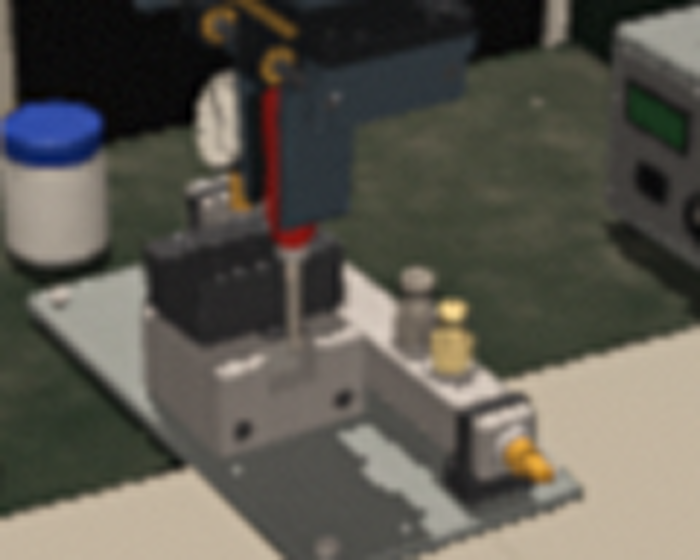

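Call:
move_arm(
  moves=[
    [[0,-0.3,0],0,-1],
    [[0.8,-0.3,0],0,-1],
    [[0.8,0,0],0,-1],
    [[0.8,0.1,0],0,-1],
    [[0.8,0.15,0],0,-1],
  ],
)

```text
time_s: 9.75
ee_pos: [539.7, 159.5, 203.4]
ee_rot: [-99.1, 89.6, -96.1]
force: [2.4, -11.6, -0.8]
gripper_width: 23.2
```

Call:
move_arm(
  moves=[
    [[-0.3,0.02,0],0,-1],
  ],
)

```text
time_s: 9.88
ee_pos: [539.7, 159.6, 206.2]
ee_rot: [-100.5, 89.6, -97.6]
force: [2.2, -12.0, -1.1]
gripper_width: 23.4
```

Call:
move_arm(
  moves=[
    [[-0.3,0.02,0],0,-1],
  ],
)

```text
time_s: 10.0
ee_pos: [539.7, 159.8, 209.5]
ee_rot: [-99.7, 89.6, -96.8]
force: [1.5, -10.1, 0.1]
gripper_width: 23.0
```

Call:
move_arm(
  moves=[
    [[-0.3,0.05,0],0,-1],
  ],
)

```text
time_s: 10.12
ee_pos: [539.7, 160.3, 212.6]
ee_rot: [-98.6, 89.6, -95.7]
force: [2.3, -10.4, 0.4]
gripper_width: 23.1
```

```bash
python3 - <<'E'
from h import *
plan((540.5,158,206),92.75)
for n,(x,y,w,h) in {'wrist':(230,130,200,160),'scene':(270,180,120,96)}.items():
    im=snap(n,n+'6.png')
    cv2.imwrite('pics/%s6c.png'%n,cv2.cvtColor(cv2.resize(im[y:y+h,x:x+w],(700,560),interpolation=cv2.INTER_CUBIC),cv2.COLOR_RGB2BGR))
E
```

```text
t=10.12 shift cm [ 0.66 -0.23  0.07] tool-y heading 92.9 tool-z heading 2.9 turn options rad [ 3.000e-03 -3.139e+00] q [ 15.5  20.8  98.   -0.4  61.3 -77.2] F [  2.3 -10.4   0.4] w 23.1 pos [539.7 160.3 212.6]
```

View pics/wrist6c.png

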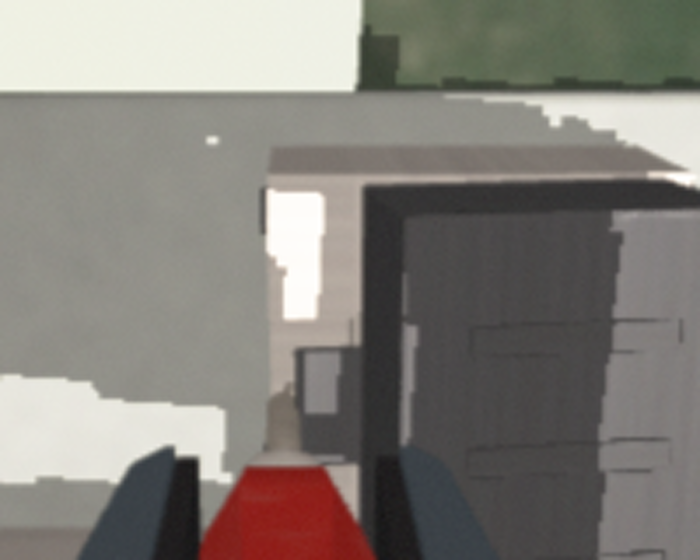

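View pics/scene6c.png

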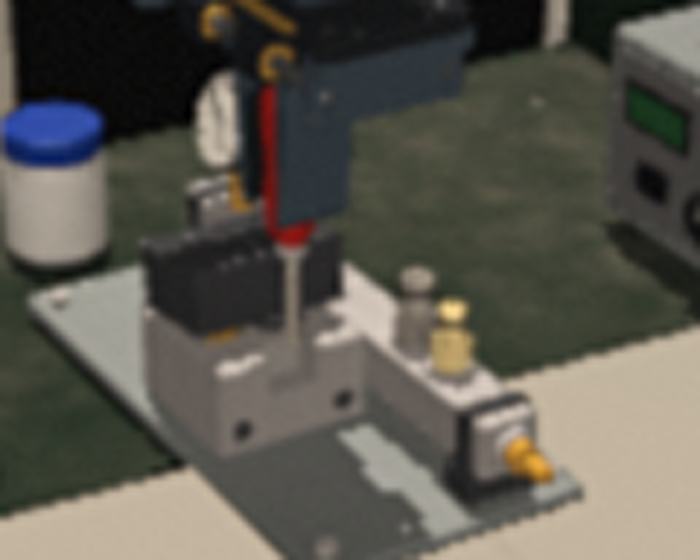

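Call:
move_arm(
  moves=[
    [[-0.3,0.06,0],0,-1],
    [[-0.6,0.14,0],0,-1],
    [[-0.9,0.24,0],0,-1],
  ],
)

```text
time_s: 10.6
ee_pos: [539.6, 162.6, 221.9]
ee_rot: [-95.8, 89.6, -92.8]
force: [1.4, -10.6, 2.1]
gripper_width: 23.4
```

```bash
python3 - <<'E'
from h import *
plan((540.5,158,206),92.75)
for n,(x,y,w,h) in {'scene':(270,180,120,96)}.items():
    im=snap(n,n+'7.png')
    cv2.imwrite('pics/%s7c.png'%n,cv2.cvtColor(cv2.resize(im[y:y+h,x:x+w],(700,560),interpolation=cv2.INTER_CUBIC),cv2.COLOR_RGB2BGR))
E
```

```text
t=10.60 shift cm [ 1.6  -0.45  0.06] tool-y heading 92.9 tool-z heading 2.9 turn options rad [ 3.000e-03 -3.139e+00] q [ 15.8  20.4  97.2  -0.4  62.5 -77. ] F [  1.4 -10.6   2.1] w 23.4 pos [539.6 162.6 221.9]
```

View pics/scene7c.png

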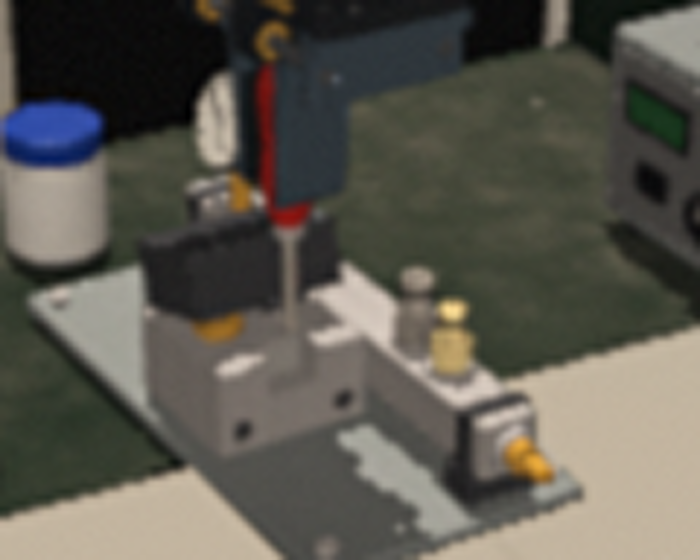

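Call:
move_arm(
  moves=[
    [[-0.5,0.12,0],0,-1],
    [[-1.0,0.3,0],0,-1],
    [[-1.5,0.5,0],0,-1],
    [[-2.1,0.75,0],0,-1],
  ],
)

```text
time_s: 11.15
ee_pos: [539.2, 171.7, 243.3]
ee_rot: [-96.0, 89.9, -93.1]
force: [0.5, -4.7, 1.4]
gripper_width: 23.4
```

```bash
cat > look.py <<'E'
import sys
from h import *
plan((540.5,158,206),92.75)
k=sys.argv[1]
B=dict(scene=(270,170,120,96),wrist=(230,130,200,160),side=(270,150,120,96))
out=[]
for n in sys.argv[2:]:
    x,y,w,h=B[n]; im=viewer.grab_frame(n); out.append(cv2.resize(im[y:y+h,x:x+w],(780//len(sys.argv[2:]),int(780/len(sys.argv[2:])*.8)),interpolation=cv2.INTER_CUBIC))
cv2.imwrite('pics/L%s.png'%k,cv2.cvtColor(np.hstack(out)[:600],cv2.COLOR_RGB2BGR))
E
python3 look.py 8 scene wrist
```

```text
t=11.15 shift cm [ 3.73 -1.37  0.06] tool-y heading 92.8 tool-z heading 2.8 turn options rad [ 2.00e-03 -3.14e+00] q [ 16.6  19.5  95.2  -0.2  65.3 -76.2] F [ 0.5 -4.7  1.4] w 23.4 pos [539.2 171.7 243.3]
```

View pics/L8.png

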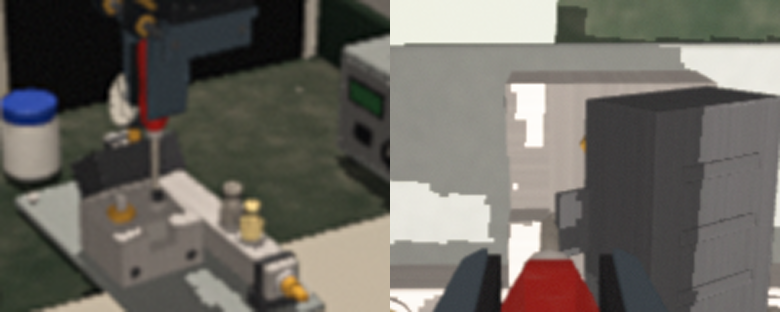

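Call:
move_arm(
  moves=[
    [[-0.6,0.05,0],0,-1],
    [[-1.2,0.5,0],0,-1],
    [[-1.8,1.1,0],0,-1],
    [[-2.4,1.7,0],0,-1],
    [[-2.4,1.7,0],0,-1],
  ],
)

```text
time_s: 11.88
ee_pos: [538.6, 190.6, 267.9]
ee_rot: [40.0, 89.9, 42.9]
force: [0.0, -0.6, -1.3]
gripper_width: 23.1
```

```bash
python3 look.py 9 scene wrist
```

```text
t=11.88 shift cm [ 6.19 -3.27  0.02] tool-y heading 92.9 tool-z heading 2.9 turn options rad [ 2.00e-03 -3.14e+00] q [ 18.3  18.9  92.4   0.   68.6 -74.6] F [ 0.  -0.6 -1.3] w 23.1 pos [538.6 190.6 267.9]
```

View pics/L9.png

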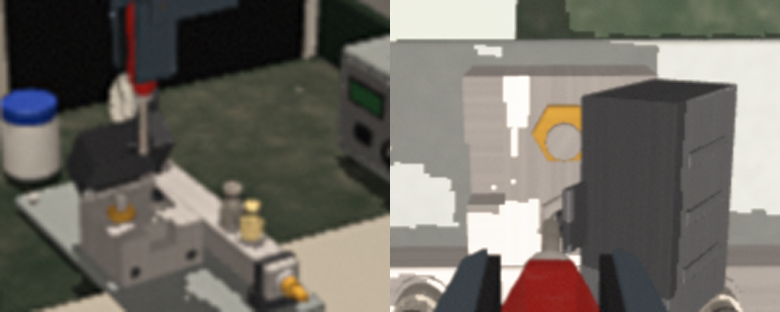

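Call:
move_arm(
  moves=[
    [[-0.4,0.5,0],0,-1],
    [[-0.8,1.2,0],0,-1],
    [[-1.1,2.0,0],0,-1],
    [[-1.2,2.7,0],0,-1],
    [[-1.3,3.4,0],0,-1],
    [[-1.3,4.0,0],0,-1],
    [[-1.3,4.4,0],0,-1],
    [[-1.3,4.7,0],0,-1],
    [[-1.3,4.7,0],0,-1],
  ],
)

```text
time_s: 13.1
ee_pos: [536.0, 236.8, 280.1]
ee_rot: [123.4, 90.0, 126.2]
force: [-0.2, 0.4, -0.4]
gripper_width: 23.0
```

```bash
python3 look.py 10 scene wrist
```

```text
t=13.10 shift cm [ 7.41 -7.89  0.06] tool-y heading 92.8 tool-z heading 2.8 turn options rad [ 1.00e-03 -3.14e+00] q [ 22.7  19.7  89.3   0.   71.  -70.1] F [-0.2  0.4 -0.4] w 23.0 pos [536.  236.8 280.1]
```

View pics/L10.png

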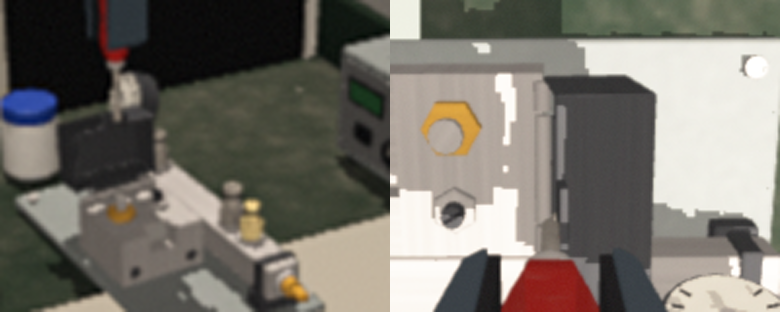

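Call:
move_arm(
  moves=[
    [[0,0.15,0],0,-1],
    [[0,0.3,0],0,-1],
    [[0,0.35,0],0,-1],
    [[0,0.35,0],0,-1],
  ],
)

```text
time_s: 13.7
ee_pos: [535.8, 240.1, 280.2]
ee_rot: [177.0, 90.0, 179.8]
force: [0.0, -0.6, -2.1]
gripper_width: 23.0
```

```bash
python3 - <<'E'
from h import *
plan((540.5,158,206),92.75)
im=viewer.grab_frame('wrist'); cv2.imwrite('pics/w11.png',cv2.cvtColor(cv2.resize(im[130:290,230:430],(750,600),interpolation=cv2.INTER_CUBIC),cv2.COLOR_RGB2BGR))
E
```

```text
t=13.70 shift cm [ 7.42 -8.22  0.06] tool-y heading 92.8 tool-z heading 2.8 turn options rad [ 1.00e-03 -3.14e+00] q [ 23.   19.8  89.1   0.   71.  -69.8] F [ 0.  -0.6 -2.1] w 23.0 pos [535.8 240.1 280.2]
```

View pics/w11.png

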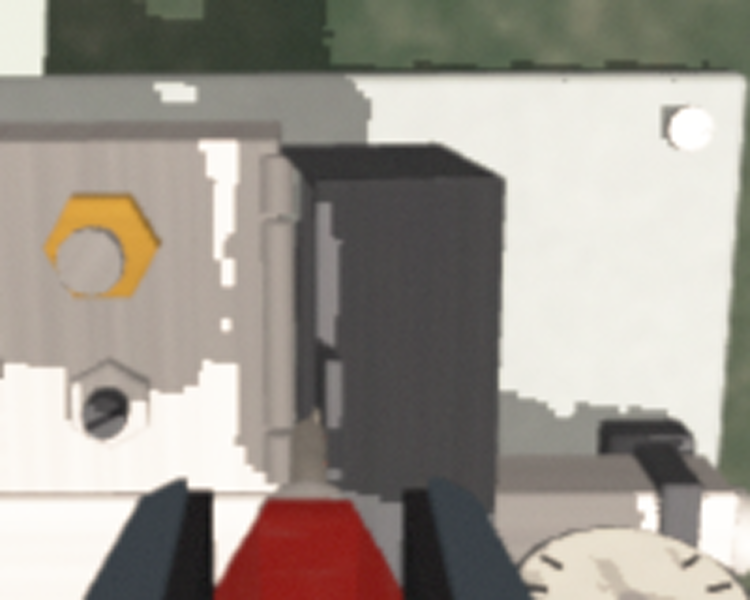

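```bash
python3 - <<'E'
from h import *
f=lambda x,y,z: ray('wrist',230+x/3.75,130+y/3.75,z)
# rail-frame
c,s=np.cos(np.radians(2.75)),np.sin(np.radians(2.75));R=np.array([[c,-s],[s,c]]);o=np.array([557,197.5])
rl=lambda p:(R.T@(p[:2]-o)).round(1)
for x,y in((316,200),(318,340),(338,340)): print('rim',rl(f(x,y,122)))
print('hinge',rl(f(280,350,60.5)))
print('stem (82)',f(90,261,82),rl(f(90,261,82)),'px of pred',proj('wrist',list(o+R@np.array([-40,-2]))+[82]))
print('screw',rl(f(105,410,73)))
print('tip',f(314,412,127),rl(f(314,412,127)))
E
```

```text
rim [-59.6  45.1]
rim [-34.5  45.6]
rim [-34.5  49.1]
hinge [-16.9  37.6]
stem (82) [516.04009543 194.87264091  82.        ] [-41.   -0.7] px of pred [252.30065951 200.93540448]
screw [-6.6 -0.1]
tip [532.26665094 241.23010585 127.        ] [-22.6  44.9]
```

Call:
move_arm(
  moves=[
    [[0,-1.5,0],0,-1],
    [[0,-4.0,-0.9],0,-1],
    [[0,-4.5,-1.85],0,-1],
    [[1.5,-4.55,-1.85],0,-1],
    [[3.0,-4.55,-1.85],0,-1],
    [[3.5,-4.55,-1.85],0,-1],
    [[3.5,-4.55,-1.85],0,-1],
    [[3.5,-4.55,-1.85],0,-1],
  ],
)

```text
time_s: 14.75
ee_pos: [520.0, 194.0, 245.5]
ee_rot: [25.2, 90.0, 28.1]
force: [0.2, 0.2, -0.8]
gripper_width: 23.4
```

```bash
python3 - <<'E'
from h import *
plan((519.5,193.8,233),92.75)
im=viewer.grab_frame('wrist'); cv2.imwrite('pics/w12.png',cv2.cvtColor(cv2.resize(im[190:290,250:375],(750,600),interpolation=cv2.INTER_CUBIC),cv2.COLOR_RGB2BGR))
im=viewer.grab_frame('side'); cv2.imwrite('pics/d12.png',cv2.cvtColor(cv2.resize(im[150:230,280:380],(750,600),interpolation=cv2.INTER_CUBIC),cv2.COLOR_RGB2BGR))
E
```

```text
t=14.75 shift cm [ 1.25 -0.02 -0.05] tool-y heading 92.8 tool-z heading 2.8 turn options rad [ 1.00e-03 -3.14e+00] q [ 19.3  18.4  96.5   0.   65.  -73.6] F [ 0.2  0.2 -0.8] w 23.4 pos [520.  194.  245.5]
```

View pics/w12.png

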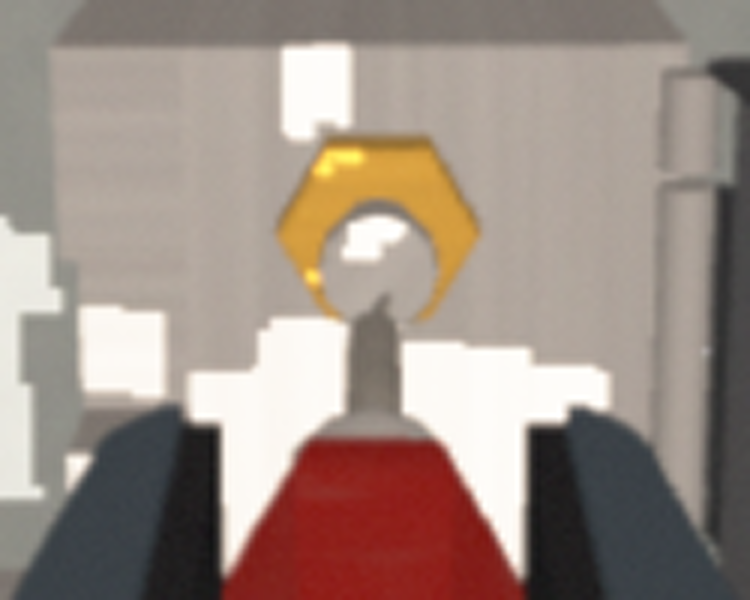

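View pics/d12.png

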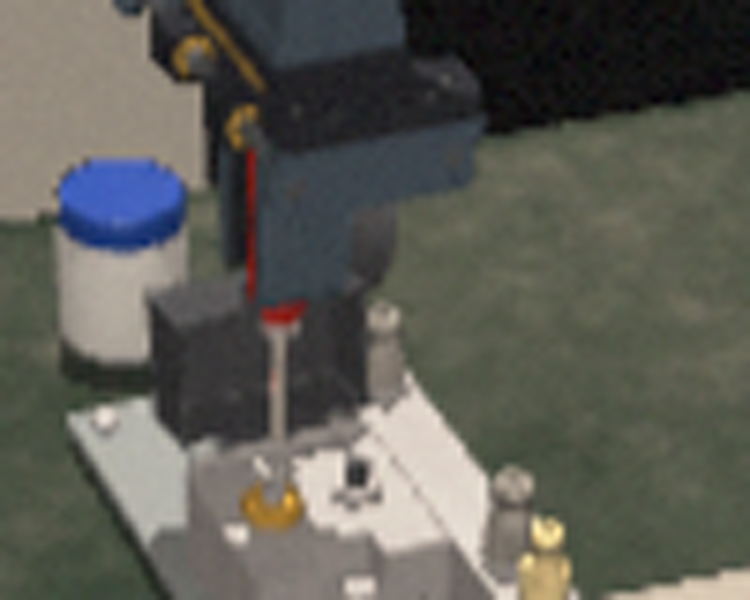

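```bash
python3 - <<'E'
from h import *
K,e,R=cal('wrist'); p,Rt,_=tool()
st=ray('wrist',250+380/6,190+263/6,82); print('stem',st)
for dz in(10,12.5): 
    # tip position after lowering dz (contact at 82): ray through tip pixel from lowered camera
    d=R@np.linalg.inv(K)@np.array([250+380/6,190+299/6,1]); e2=e-[0,0,dz]
    t=e2+d*(82-e2[2])/d[2]; print(dz,'tip',t.round(1),'stem-tip in tool (cm)',(Rt.T@(st-t)/10).round(2))
E
```

```text
stem [515.32334831 194.84406346  82.        ]
10 tip [516.6 194.9  82. ] stem-tip in tool (cm) [-0.    0.   -0.13]
12.5 tip [515.9 194.8  82. ] stem-tip in tool (cm) [-0.    0.   -0.05]
```

Call:
move_arm(
  moves=[
    [[0.5,0,-0.1],0,-1],
    [[0.85,0,-0.1],0,-1],
    [[0.85,0,-0.1],0,-1],
    [[0.85,0,-0.1],0,-1],
  ],
)

```text
time_s: 15.35
ee_pos: [518.7, 193.7, 236.8]
ee_rot: [41.4, 90.0, 44.2]
force: [0.2, 0.1, -1.2]
gripper_width: 23.1
```

Call:
move_arm(
  moves=[
    [[0.1,0,0],0,-1],
    [[0.1,0,0],0,-1],
  ],
)

```text
time_s: 15.6
ee_pos: [518.7, 193.6, 235.7]
ee_rot: [71.1, 90.0, 73.9]
force: [-0.2, 0.1, -0.4]
gripper_width: 23.3
```

Call:
move_arm(
  moves=[
    [[0.1,0,0],0,-1],
    [[0.1,0,0],0,-1],
  ],
)

```text
time_s: 15.85
ee_pos: [518.7, 193.7, 234.9]
ee_rot: [25.0, 90.0, 27.8]
force: [-0.8, 0.1, -0.1]
gripper_width: 23.0
```

Call:
move_arm(
  moves=[
    [[0.1,0,0],0,-1],
    [[0.1,0,0],0,-1],
  ],
)

```text
time_s: 16.1
ee_pos: [518.7, 193.7, 233.9]
ee_rot: [28.1, 90.0, 30.9]
force: [0.2, 0.3, 0.8]
gripper_width: 23.1
```

```bash
cat > l3.py <<'E'
import sys
from h import *
plan((519.5,193.8,230),92.75)
im=viewer.grab_frame('wrist'); cv2.imwrite('pics/w%s.png'%sys.argv[1],cv2.cvtColor(cv2.resize(im[190:290,250:375],(750,600),interpolation=cv2.INTER_CUBIC),cv2.COLOR_RGB2BGR))
print([np.round(status.state()['force'][2],1)])
E
python3 l3.py 13
```

```text
t=16.10 shift cm [0.39 0.01 0.08] tool-y heading 92.8 tool-z heading 2.8 turn options rad [ 1.00e-03 -3.14e+00] q [ 19.3  18.9  97.6   0.   63.4 -73.5] F [0.2 0.3 0.8] w 23.1 pos [518.7 193.7 233.9]
[np.float64(0.1)]
```

View pics/w13.png

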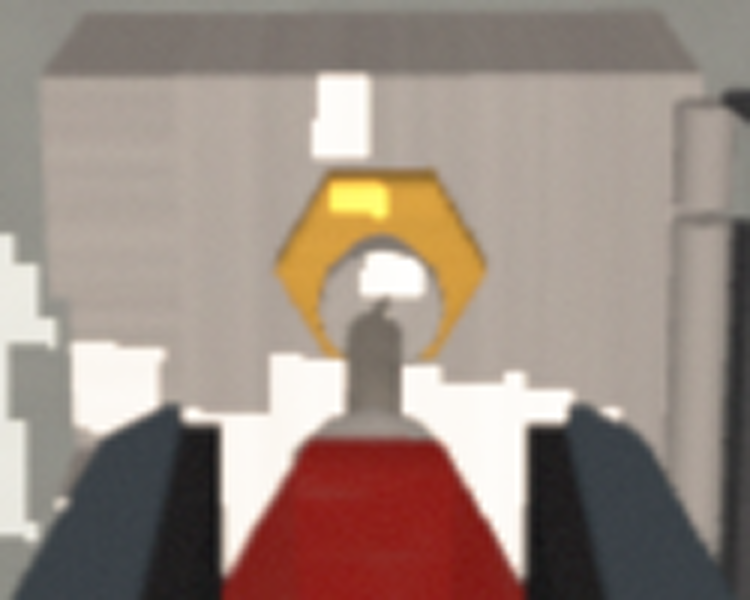

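Call:
move_arm(
  moves=[
    [[0.1,0,0],0,-1],
    [[0.1,0,0],0,-1],
  ],
)

```text
time_s: 16.4
ee_pos: [518.7, 193.7, 232.8]
ee_rot: [27.4, 90.0, 30.3]
force: [0.3, 0.1, 1.1]
gripper_width: 23.0
```

Call:
move_arm(
  moves=[
    [[0.1,0,0],0,-1],
    [[0.1,0,0],0,-1],
  ],
)

```text
time_s: 16.65
ee_pos: [518.7, 193.7, 231.8]
ee_rot: [29.2, 90.0, 32.0]
force: [0.3, 0.7, 1.9]
gripper_width: 23.5
```

Call:
move_arm(
  moves=[
    [[0.1,0,0],0,-1],
    [[0.1,0,0],0,-1],
  ],
)

```text
time_s: 16.9
ee_pos: [518.7, 193.7, 230.8]
ee_rot: [28.0, 90.0, 30.9]
force: [-0.1, -1.0, 1.9]
gripper_width: 23.4
```

Call:
move_arm(
  moves=[
    [[0.1,0,0],0,-1],
    [[0.1,0,0],0,-1],
  ],
)

```text
time_s: 17.15
ee_pos: [518.7, 193.7, 229.8]
ee_rot: [29.7, 90.0, 32.5]
force: [0.2, -0.8, 1.5]
gripper_width: 23.5
```

```bash
python3 - <<'E'
from h import *
f=[]
for i in range(6):
    im=viewer.grab_frame('wrist'); s=status.state(); f.append(s['force'][2])
print(np.round(f,2),np.mean(f),s['time_s'],s['ee_pos'])
cv2.imwrite('pics/w14.png',cv2.cvtColor(cv2.resize(im[190:290,250:375],(750,600),interpolation=cv2.INTER_CUBIC),cv2.COLOR_RGB2BGR))
E
```

```text
[2.5  2.51 3.08 2.85 2.91 3.3 ] 2.8555128538571126 17.45 [518.69665079 193.68203288 229.81439755]
```

View pics/w14.png

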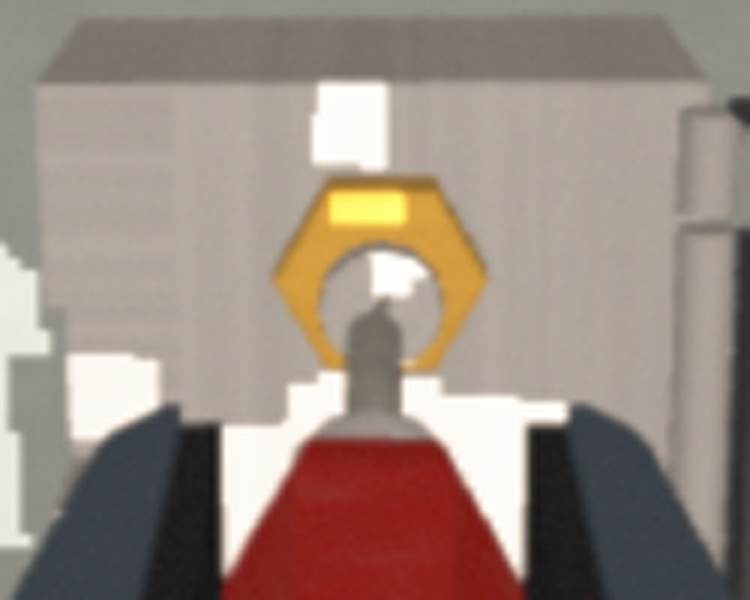

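```bash
python3 - <<'E'
from h import *
f=[];
for i in range(4):
    im=viewer.grab_frame('side'); f.append(status.state()['force'][2])
print(np.round(f,2),status.state()['time_s'],status.state()['ee_pos'])
cv2.imwrite('pics/d15.png',cv2.cvtColor(cv2.resize(im[130:290,240:440],(750,600),interpolation=cv2.INTER_CUBIC),cv2.COLOR_RGB2BGR))
E
```

```text
[3.11 2.85 3.18 2.56] 17.65 [518.69484871 193.69533737 229.78525741]
```

View pics/d15.png

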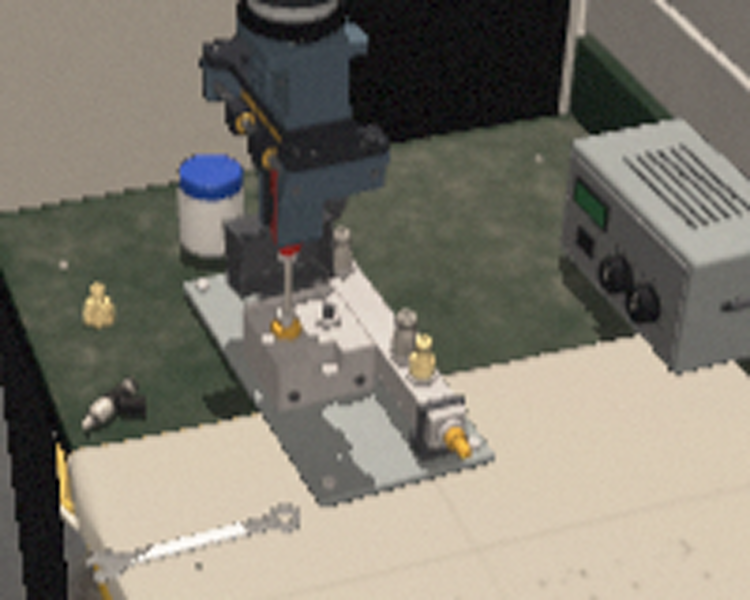

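The side view shows the cover standing open behind the driver, the blade on the stem over the brass nut, and the spanner, injector and pot where they were. The stem force is steady at about 3.7 N after allowing for the driver's weight, so I am handing in.

```bash
python3 -c "
from h import *
print(env.job_done())"
```

```text
the job is handed in; nothing more can be done
None
```

I drew the screwdriver from the tool block, levered the dust cover open with its blade, and finished at about 17.7 s holding the bleed stem in about half way. I got no verdict on handing in.

**Levering:** The moves cannot tilt the tool, so I could not slide the blade flat under the tab. I pressed the upright blade against the tab's lower outer edge with about 10–12 N and lifted. A first try at about 7 N slid up without moving the cover. Once the cover was up, I followed its arc. For part of the way, around 35° open, the tab probably bore on the shaft just above the 8 mm blade.

**Last checks:**
- **Cover:** open to about 1.70 rad, judged from one wrist view; the later side view shows it still open.
- **Stem:** the blade tip looks centred on it. The wrist read about 2.9 N, or about 3.7 N on the stem once the driver's weight is allowed for. That puts it about 4.4 mm in, while the tool height says about 5.2 mm, so the two disagree slightly around the 5 mm target.
- **Grip:** 23.5 mm on the handle at 60 N. The blade tip stayed at the same spot in the wrist picture throughout, so the driver had not tilted in the grip.
- **Surroundings:** in the final side view the spanner, injector and grease pot look unmoved. I kept clear of the set screw. The tool block and plugs were not in that view, but they looked undisturbed just after I drew the screwdriver.

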